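# Find the socket that fits the block's nut

### The arm

A 6-joint arm with a two-finger parallel gripper is mounted at the origin on a cart in front of the work surface, level with it; the furniture and walls round the work are solid. World frame = base frame: x ahead of the robot, y to its left, z up, the work surface at z = 0. Lengths are in m, angles in rad, forces in N, time in s.
With the tool pointing down it reaches from about 0.3 to 0.775 m from the base axis. Payload 14.6 kg.
Tool frame: the origin (TCP) lies at the very end of the fingers, on their centre line; the grasp point (between the pads) lies 19 mm behind it (ctrl.hold_point_z is the z of the grasp point in the tool frame, in m); z points along the fingers, y is the direction in which the jaws open and shut (so a half turn about z gives the same grasp; the last joint's range is limited). The gripper opens to 94 mm and grips with 3 to 60 N. Pads are 16 mm wide; open, the fingers measure 119 mm over their backs; the gripper's body (75 mm by 177 mm) begins 78 mm behind the grasp point.
Start: joints at [1.147, 0.3, 1.521, -0, 1.321, -0.067], TCP at [0.192, 0.515, 0.167] pointing down, gripper open.
Joint ranges: [-3.03, 3.03], [-0.79, 2.21], [0.23, 2.52], [-1.04, 4.18], [0, 3.07], [-2.55, 2.55]. Speed limits (rad/s): [2.22, 2.22, 2.57, 3.14, 3.14, 3.14].

### API

Orientations are given as [roll, pitch, yaw] about the fixed x, y, z axes, in that order (R = Rz(yaw) Ry(pitch) Rx(roll)).
In Python, from station import ctrl, cams, hand_in gives the robot as it stands.
- The arm moves only by the tool servo_tool, never from a script. Its argument "rows" is a list of rows, each a list of 7 numbers: the shift along the world's x, y, z in m, then the turn, a rotation vector about the world's x, y, z in rad, then the gripper command: -1 is shut, 1 is fully open, values between are in proportion. A call has exactly 8 rows; each row is the pose to reach, as a shift and turn from the pose measured when the call began; what a row does not reach only later rows make up. A row lasts 1/12 s, in which the tool goes at most 41.7 mm and 7.16 degrees, less where a joint would pass 70% of its speed; a pose out of reach is approached as far as the arm can. A call with a gripper value outside its range is refused whole. The fingers move at their own pace and stop on an object; "newtons" is the grip in N (left out, the last holds). Time passes only in rows, so rows that repeat a pose let the fingers close, or fill a call up. It gives the time, the measured TCP pose, the force and the opening at its end, in the units of the state.
- ctrl.get_obs(): the state, without advancing time (a new reading comes with each control period).
- cams.camera(name): name is "scene" or "top" or "wrist"; returns a dict with "image" (480x640x3 uint8, red, green, blue), "depth" (480x640 float32, m along the optical axis (not along the pixel's ray), 0 where there is no reading), "fx", "fy", "cx", "cy" (pixels), "rvec" (rotation vector, rad) and "tvec" (3), from world to camera coordinates, as OpenCV has them; the wrist camera has in their place "hand_eye" (4x4, takes a point from camera to tool coordinates, whose origin is the TCP and whose axes are the flange's). Camera axes: x right, y down, z forward; pixel columns grow to the right and rows downward; lengths in m; the calibration is good to about 2 mm. A picture is of the moment at which its call begins: read the wrist's pose just before it.
- hand_in(): hands the job in, once; it reports no verdict.
Trained networks look in a picture, given as the dict that the camera call returned (one of the last four; its "shot" number tells which), for a name from the list of things; names that differ only in an ending like _2 or _b are one class to them, and where a whole thing is asked for, a point or a joint stands for the part that bears it (a point fixed in the world has none). Each returns a list of dicts, best first, with "p" (0 to 1); they miss things now and then, are a little off and sometimes report something else, mostly with a low value. They report only what shows in the picture. A call takes as long as a camera call. They do not tell look-alikes from the thing itself.
- cams.spot_in(picture, name): "box" ([left, top, right, bottom] as shares, 0 to 1, of the picture: columns of its width, rows of its height, round what is visible of it).
- cams.place_of(picture, name): "at" ([column, row] as shares, 0 to 1, of the picture: columns of its width, rows of its height: a listed point, or the origin of a listed thing).
The state is a dict: "time_s": time; "qpos": joint angles; "joint_vel": joint speeds; "tau": joint torques, N m; "ee_pos": TCP position; "eef_rot": TCP orientation; "force": force on the tool from outside, world axes, zero at the start; "moment": the same for the moment, N m; "grip_width": finger opening in m.
Only numpy, scipy, OpenCV 4.12 (cv2) and the standard library are available. Lean on these libraries where they do the work, as an engineer would, in place of code of your own. Each camera call takes 0.05 s, during which the arm holds its last target.

### The job

Pull the drawer of the small parts cabinet out to its stop and leave it open. Of the three sockets in it, find the one that fits the hex nut in the block at the front of the desk (not the block at the back), trying them on the nut if need be; stand any that does not fit back in the drawer or upright on the desk. Finish with the right socket pushed fully down over the nut, upright, and still held in the gripper: do not let go of it. Leave the bottles and the timer where they are.

Things in the scene. Friction and masses are not known exactly. Their poses are not given: they have to be found in the camera images.
- parts_cabinet_drawer0 (a joint): How far the drawer is out of the cabinet: 0 shut, 0.134 m at its stop; it slides level towards the robot with about 1 N of friction and stays where it is left.
- parts_cabinet_drawer0_handle (a point): Centre of the drawer's bar handle: a level steel bar, 120 mm long, 35 mm off the drawer's front, 67 mm above the desk. y runs along the bar; the drawer comes out along -x of this frame.
- parts_cabinet: Grey cabinet with blue drawer front, 240 mm wide, 200 deep, 105 tall, fixed; origin under its centre, drawer at its -x face. Drawer front panel reaches 93 mm above the desk, side walls 83 mm, inner floor 22 mm. Sockets stand in a row along y, about 55 mm apart, parted by ribs 14 mm tall; drawer fully out, they lie in the open about 125 mm behind the bar.
- socket_a_grip (a point): One of three loose steel sockets standing, opening down, in the drawer in any order. 66 mm tall: round nose 26 mm tall, on it a dark square adapter 16 x 16 x 40 mm to grip by two opposite faces. Point: on the axis, 50 mm above the underside, 16 mm below the top. z up; x and y square to the adapter's faces, x also to a flat of the hex opening (same every 60 degrees). 0.08 to 0.21 kg.
- socket_b_grip (a point): A second socket, described as socket_a; same point and axes. The three noses are 26, 37 and 40 mm in diameter, with hex openings 17.5, 22.5 and 28 mm across flats, 16 mm deep; which name has which size is not told. The adapters are alike.
- socket_c_grip (a point): The third socket, described as socket_a; same point and axes. The right socket goes down until its underside rests on the recess floor; one too small stops on top of the nut, one too large on top of the block, in both cases 8 mm or more higher.
- block_1_nut (a point): Foot of the brass hex nut of block_1: centre of the floor of the round recess, 18 mm above the desk. z up, x square to a flat of the nut (same every 60 degrees). The block: aluminium, 64 x 64 mm, 30 mm tall, on a 74 mm black foot, fixed to the desk. Recess 12 mm deep; nut 10 mm tall with bevelled top, fixed, its top 2 mm below the block's top.
- block_2_nut (a point): The same point of block_2, alike but for its sizes. One block has a 16 mm nut in a 32 mm recess, the other a 26 mm nut in a 46 mm recess (which is not told). From start to start they trade places: one stands at the front right of the desk (smaller x; the one to use), the other farther back beside the computer.
- buffer_bottle: bystander: reagent bottle with a blue cap, 56 mm across, 103 mm tall; origin at the centre of its underside
- stain_bottle: bystander: reagent bottle with a black cap, 46 mm across, 85 mm tall; origin at the centre of its underside
- bench_timer: bystander: white countdown timer with a display, 37 x 64 x 60 mm; origin at the centre of its underside
Things that resemble listed ones, but are neither listed nor needed, are in the scene too. Leave any blue or purple look-alike of the part that bears block_1_nut alone. Leave any green look-alike of the part that bears block_2_nut alone.

How it is judged:
By the outcome, as a careful person would: the job done as asked, in the order asked, and still so for the second after the job is handed in, while the arm keeps its last pose, push and grip.
It also fails if it takes over 72 s, if anything falls off the work surface, if the arm or the gripper's body presses on something with over 40 N, if the wrist force passes 120 N, or if a joint passes its speed limit or range.

## Working session

There is one attempt and no reset: what is moved stays moved. The work goes in short steps, Python scripts to look and compute and a tool call to move; the robot and the scene stay as the last step left them, time stands still between calls to the robot, and variables do not carry over. Pictures are saved under pics/ and viewed, and the job is handed in when it is done.

Besides the shell and the picture viewer there is one more tool, called after "Request:" as a command line: name --pt "numbers of a row" for each row, then --argument value for the rest. servo_tool: Moves the arm, as the interface text tells. Its arguments: {"type":"object","properties":{"rows":{"type":"array"},"newtons":{"type":"number"}},"required":["rows"]}

```bash
ls; mkdir -p pics
cat > h.py <<'E'
import numpy as np, cv2
from station import ctrl, cams, hand_in
from scipy.spatial.transform import Rotation as R
def save(p,n): cv2.imwrite('pics/'+n,cv2.cvtColor(p['image'],cv2.COLOR_RGB2BGR))
def cam2world(p,obs=None):
    if 'rvec' in p and p.get('rvec') is not None:
        Rm=cv2.Rodrigues(np.array(p['rvec'],float))[0]; t=np.array(p['tvec'],float).ravel()
        return Rm.T, -Rm.T@t
    H=np.array(p['hand_eye']); Rt=R.from_euler('xyz',obs['eef_rot']).as_matrix()
    return Rt@H[:3,:3], Rt@H[:3,3]+np.array(obs['ee_pos'])
def ray(p,u,v,obs=None):
    A,c=cam2world(p,obs); d=np.array([(u-p['cx'])/p['fx'],(v-p['cy'])/p['fy'],1.]); return c,A@d
def atz(p,u,v,z,obs=None):
    c,d=ray(p,u,v,obs); return c+d*(z-c[2])/d[2]
def atd(p,u,v,obs=None):
    c,d=ray(p,u,v,obs); return c+d*p['depth'][int(v),int(u)]
def cloud(p,obs=None):
    A,c=cam2world(p,obs); h,w=p['depth'].shape; u,v=np.meshgrid(np.arange(w),np.arange(h))
    d=np.stack([(u-p['cx'])/p['fx'],(v-p['cy'])/p['fy'],np.ones((h,w))],-1)*p['depth'][...,None]
    return d@A.T+c
E
python3 - <<'E'
from h import *
o=ctrl.get_obs(); print(o, ctrl.hold_point_z)
for n in ['scene','top','wrist']:
    p=cams.camera(n); save(p,n+'0.png'); np.savez('/tmp/'+n+'0.npz',**{k:v for k,v in p.items()})
    for t in ['parts_cabinet_drawer0_handle','parts_cabinet','socket_a_grip','block_1_nut','buffer_bottle','stain_bottle','bench_timer']:
        for r in cams.place_of(p,t):
            u,v=r['at'][0]*640,r['at'][1]*480
            try: w=atd(p,min(u,639),min(v,479),o)
            except Exception as e: w=e
            print(n,t,round(r['p'],2),round(u),round(v),np.round(w,3))
E
```

```text
pics
{'time_s': 0.0, 'qpos': array([ 1.14739943e+00,  3.00488515e-01,  1.52158274e+00,  2.56270728e-05,
        1.32072237e+00, -6.65964443e-02]), 'joint_vel': array([ 6.95370364e-04,  2.16791530e-04, -1.02746024e-03, -2.32547845e-04,
       -8.59767489e-05, -9.09449980e-06]), 'tau': array([-2.06651610e-03, -5.31797755e+01, -3.52733588e+01,  7.07633444e-02,
        2.43535376e-02, -1.34539955e-04]), 'ee_pos': array([0.19196681, 0.51507485, 0.16687611]), 'eef_rot': array([-3.14039600e+00, -1.04688565e-04,  2.78478579e+00]), 'force': array([ 0.40268868, -0.30073174, -0.43553687]), 'moment': array([-0.02913763, -0.05246368, -0.01889112]), 'grip_width': 0.09366604139364372} -0.0188
scene parts_cabinet_drawer0_handle 0.68 273 222 [0.626 0.11  0.017]
scene parts_cabinet_drawer0_handle 0.17 182 224 [0.447 0.342 0.021]
scene parts_cabinet 0.81 299 217 [0.633 0.011 0.077]
scene socket_a_grip 0.3 343 296 [ 0.462 -0.249  0.026]
scene block_1_nut 0.9 330 264 [ 0.545 -0.159  0.033]
scene block_1_nut 0.75 372 243 [ 0.708 -0.212  0.025]
scene block_1_nut 0.65 289 283 [ 0.421 -0.103  0.028]
scene bu
[... 175 characters left out ...]
 184 223 [0.451 0.333 0.027]
scene bench_timer 0.68 427 353 [ 0.406 -0.51   0.038]
top parts_cabinet_drawer0_handle 0.61 168 284 [0.469 0.335 0.079]
top parts_cabinet_drawer0_handle 0.59 266 241 [0.597 0.074 0.068]
top block_1_nut 0.88 330 306 [ 0.425 -0.107  0.029]
top block_1_nut 0.85 371 208 [ 0.708 -0.218  0.022]
top block_1_nut 0.59 345 247 [ 0.592 -0.145  0.022]
top buffer_bottle 0.68 169 284 [0.469 0.332 0.076]
top buffer_bottle 0.2 471 306 [ 0.437 -0.5    0.025]
top stain_bottle 0.57 468 264 [ 0.549 -0.484  0.068]
top bench_timer 0.57 473 303 [ 0.445 -0.504  0.038]
wrist parts_cabinet_drawer0_handle 0.54 277 468 [0.448 0.366 0.025]
wrist buffer_bottle 0.66 279 471 [0.449 0.369 0.03 ]
```

View pics/scene0.png

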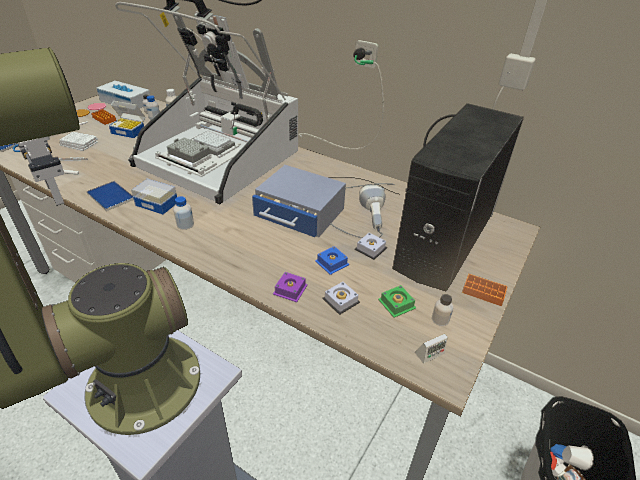

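View pics/top0.png

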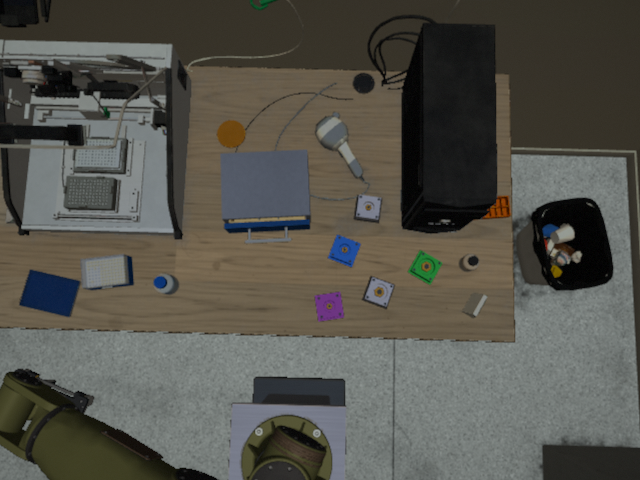

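The scene picture shows the cabinet at about (300,200) with its handle at (277,215). The front aluminium block is at scene (341,297) and top (378,291), and the back one is at top (369,207). The blue, purple and green blocks are decoys.

Run:
```python
from h import *
top=dict(np.load('/tmp/top0.npz',allow_pickle=True)); sc=dict(np.load('/tmp/scene0.npz',allow_pickle=True))
for k in(top,sc):
    for q in('fx','fy','cx','cy'):k[q]=float(k[q])
C=cloud(top)
print('fx',top['fx'],cam2world(top)[1],cam2world(sc)[1])
# handle: points z .055-.075
for nm,p in (('top',top),('scene',sc)):
    C=cloud(p); x,y,z=C[...,0],C[...,1],C[...,2]
    m=(x>.5)&(x<.9)&(y>-.1)&(y<.25)&(z>.1)&(z<.115)
    if m.sum()>50:
        r=cv2.minAreaRect(C[m][:,:2].astype(np.float32)); print(nm,'cab top',r,cv2.boxPoints(r),np.median(z[m]))
    m=(x>.52)&(x<.68)&(y>-.05)&(y<.2)&(z>.055)&(z<.078)
    P=C[m]; print(nm,'handle?',len(P),P.min(0) if len(P) else '',P.max(0) if len(P) else '')
    for nm2,(cx,cy) in {'front':(.462,-.249),'back':(.708,-.215)}.items():
        m=(abs(x-cx)<.06)&(abs(y-cy)<.06)&(z>.024)&(z<.038)
        if m.sum()>20:
            r=cv2.minAreaRect(C[m][:,:2].astype(np.float32)); print(nm,nm2,r,m.sum())
for p,n,b in((top,'t',(330,190,450,320)),(top,'th',(210,140,330,250)),(sc,'s',(240,180,400,320))):
    i=p['image'][b[1]:b[3],b[0]:b[2]]; i=cv2.resize(i,None,fx=4.5 if n!='s' else 4,fy=4.5 if n!='s' else 4,interpolation=cv2.INTER_CUBIC); cv2.imwrite(f'pics/crop_{n}.png',i[...,::-1])
```

```text
fx 572.0231617759363 [ 0.35282564 -0.09221597  1.63008273] [-0.29499668 -0.62689768  0.90798231]
top cab top ((0.7385826706886292, 0.08244532346725464), (0.20795100927352905, 0.24036867916584015), 4.552384853363037) [[ 0.62539613  0.19399792]
 [ 0.64447427 -0.04561245]
 [ 0.8517692  -0.02910727]
 [ 0.8326911   0.2105031 ]] 0.10469730107292596
top handle? 398 [ 0.58863815 -0.04171587  0.05521671] [0.66651316 0.1945264  0.07795351]
top front ((0.4685097336769104, -0.2419450581073761), (0.06408531963825226, 0.06388872861862183), 71.26918029785156) 344
top back ((0.7097853422164917, -0.2078620344400406), (0.06424495577812195, 0.06652527302503586), 83.59050750732422) 381
scene cab top ((0.7462420463562012, 0.08335267007350922), (0.19386471807956696, 0.24495024979114532), 4.177404880523682) [[ 0.6406455   0.19844139]
 [ 0.65848887 -0.0458581 ]
 [ 0.8518386  -0.03173605]
 [ 0.8339952   0.21256344]] 0.10573229381537746
scene handle? 566 [ 0.58476205 -0.04440713  0.05518224] [0.67886489 0.19211073 0.07799825]
scene front ((0.46558213233947754, -0.24174535274505615), (0.06844601035118103, 0.06718914210796356), 71.1620101928711) 391
scene back ((0.7063674926757812, -0.20652370154857635), (0.06873615831136703, 0.06893133372068405), 83.7115249633789) 306
```

View pics/crop_t.png

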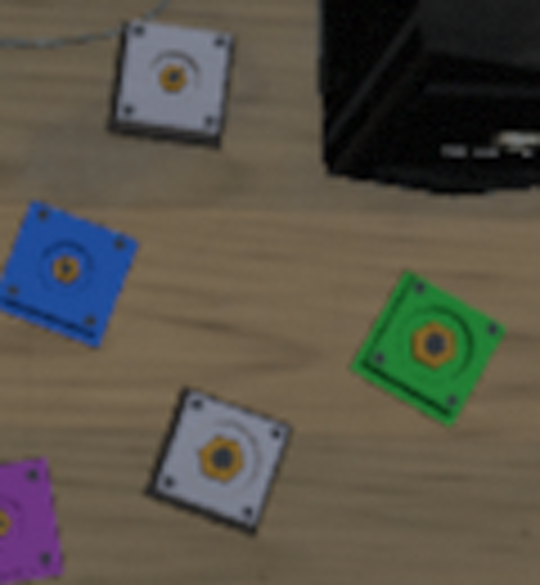

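View pics/crop_th.png

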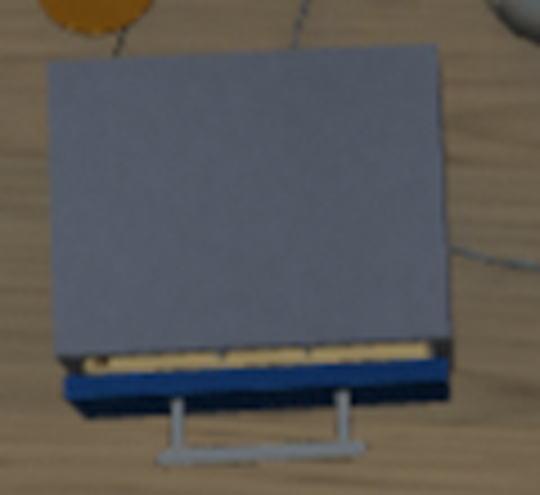

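The front nut is clearly the larger one at 26 mm, so the 28 mm socket with the 40 mm nose should fit it. Next I locate the bar handle precisely.

Run:
```python
from h import *
top=dict(np.load('/tmp/top0.npz',allow_pickle=True)); sc=dict(np.load('/tmp/scene0.npz',allow_pickle=True))
for k in(top,sc):
    for q in('fx','fy','cx','cy'):k[q]=float(k[q])
f=lambda a,b:(210+a/4.5-.4,140+b/4.5-.4)
a=atz(top,*f(158,460),.067);b=atz(top,*f(365,447),.067);print('ends',a,b,(a+b)/2, np.degrees(np.arctan2(*(a-b)[[0,1]])))
P=cloud(top);m=(P[...,0]>.57)&(P[...,0]<.612)&(P[...,2]>.06)&(P[...,2]<.075)&(abs(P[...,1]-.08)<.09)
print(m.sum(),P[m].mean(0),P[m].min(0),P[m].max(0))
P=cloud(sc);m=(P[...,0]>.57)&(P[...,0]<.612)&(P[...,2]>.055)&(P[...,2]<.075)&(abs(P[...,1]-.08)<.09)
print(m.sum(),P[m].mean(0),P[m].min(0),P[m].max(0))
```

```text
ends [0.5931327  0.13367258 0.067     ] [0.60488283 0.00678063 0.067     ] [0.59900777 0.07022661 0.067     ] -5.290475757574078
179 [0.59860117 0.0744631  0.06951824] [0.58947187 0.00820025 0.06124306] [0.61186615 0.13597904 0.07492592]
135 [0.59495086 0.07145962 0.07014856] [0.58476205 0.00615867 0.06277515] [0.61183201 0.13609053 0.07484991]
```

View pics/crop_s.png

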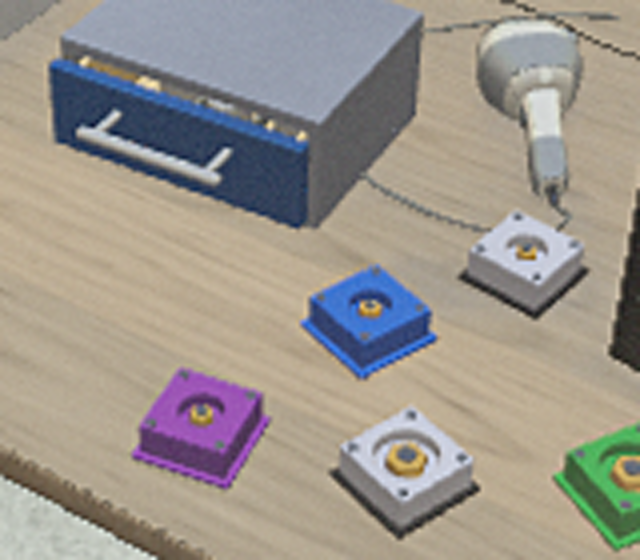

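Request:
servo_tool --pt "0.025 -0.028 0.01 0 0 -0.08 0" --pt "0.05 -0.055 0.02 0 0 -0.16 -0.2" --pt "0.076 -0.083 0.03 0 0 -0.24 -0.4" --pt "0.101 -0.11 0.04 0 0 -0.32 -0.4" --pt "0.127 -0.138 0.05 0 0 -0.4 -0.4" --pt "0.152 -0.166 0.05 0 0 -0.48 -0.4" --pt "0.178 -0.193 0.05 0 0 -0.56 -0.4" --pt "0.203 -0.22 0.05 0 0 -0.64 -0.4"

```text
time_s: 1.87
ee_pos: [0.3961, 0.2938, 0.2178]
eef_rot: [3.141, -0.0, 2.141]
force: [0.6, 0.3, -0.7]
grip_width: 0.0438
```

Request:
servo_tool --pt "0.026 -0.028 0 0 0 -0.06 -0.4" --pt "0.052 -0.056 0 0 0 -0.12 -0.4" --pt "0.078 -0.084 0 0 0 -0.18 -0.4" --pt "0.104 -0.112 0 0 0 -0.24 -0.4" --pt "0.13 -0.14 0 0 0 -0.3 -0.4" --pt "0.156 -0.168 0 0 0 -0.37 -0.4" --pt "0.18 -0.196 -0.01 0 0 -0.43 -0.4" --pt "0.202 -0.222 -0.02 0 0 -0.49 -0.4"

```text
time_s: 2.53
ee_pos: [0.5995, 0.0699, 0.1979]
eef_rot: [3.14, 0.0, 1.647]
force: [0.4, 0.7, -0.3]
grip_width: 0.0281
```

Run:
```python
from h import *
o=ctrl.get_obs(); print(o['ee_pos'],o['eef_rot'],o['grip_width'])
p=cams.camera('wrist'); save(p,'w1.png'); C=cloud(p,o)
for t in ['parts_cabinet_drawer0_handle']:
  for r in cams.place_of(p,t):
    u,v=r['at'][0]*640,r['at'][1]*480; print(r['p'],u,v,atz(p,u,v,.067,o))
m=(abs(C[...,2]-.067)<.007)&(C[...,0]<.615)&(C[...,0]>.56)&(abs(C[...,1]-.07)<.09)
P=C[m]; print(len(P))
if len(P): 
  r=cv2.minAreaRect(P[:,:2].astype(np.float32)); print(r,cv2.boxPoints(r),P.mean(0))
```

```text
[0.59953828 0.06986797 0.19787257] [3.13965585e+00 5.40001797e-05 1.64728172e+00] 0.028090133966900032
1770
((0.605567216873169, 0.07060880959033966), (0.026358425617218018, 0.12960532307624817), 4.025791168212891) [[0.587871   0.13432632]
 [0.59697    0.00504079]
 [0.6232634  0.0068913 ]
 [0.6141644  0.13617682]] [0.59898411 0.07593537 0.07027575]
```

View pics/w1.png

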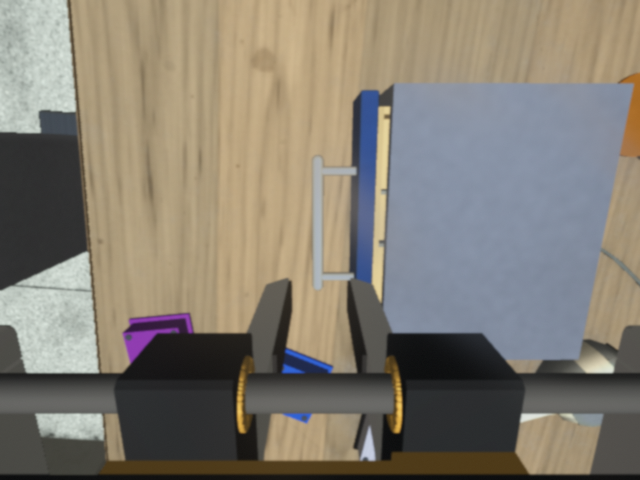

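The wrist picture shows the bar upright at column 318, rows 157–288, already parallel to the tool. The panel front is at column 355.

Run:
```python
from h import *
o=ctrl.get_obs()
p=cams.camera('wrist')
for u,v in((318.5,158),(317.5,286),(318,222)): print(atz(p,u,v,.067,o), atd(p,u,v,o))
```

```text
[0.59333958 0.13030721 0.067     ] [0.59334887 0.13043981 0.07090185]
[0.60130203 0.00798756 0.067     ] [0.60121475 0.00962532 0.07120956]
[0.59714207 0.07189311 0.067     ] [0.59710457 0.07277477 0.07133138]
```

Request:
servo_tool --pt "-0.002 0.001 -0.03 0 0 0 -0.4" --pt "-0.002 0.001 -0.06 0 0 0 -0.4" --pt "-0.002 0.001 -0.09 0 0 0 -0.4" --pt "-0.002 0.001 -0.12 0 0 0 -0.4" --pt "-0.002 0.001 -0.14 0 0 0 -0.4" --pt "-0.002 0.001 -0.15 0 0 0 -0.4" --pt "-0.002 0.001 -0.15 0 0 0 -1" --pt "-0.002 0.001 -0.15 0 0 0 -1" --newtons 20

```text
time_s: 3.35
ee_pos: [0.5968, 0.0717, 0.0475]
eef_rot: [-3.141, -0.0, 1.649]
force: [-0.3, 0.5, 0.8]
grip_width: 0.0181
```

Request:
servo_tool --pt "0 0 0 0 0 0 -1" --pt "0 0 0 0 0 0 -1" --pt "-0.01 -0.0008 0 0 0 0 -1" --pt "-0.03 -0.0024 0 0 0 0 -1" --pt "-0.05 -0.004 0 0 0 0 -1" --pt "-0.07 -0.0055 0 0 0 0 -1" --pt "-0.09 -0.007 0 0 0 0 -1" --pt "-0.11 -0.0087 0 0 0 0 -1"

```text
time_s: 4.02
ee_pos: [0.4864, 0.063, 0.0485]
eef_rot: [3.14, -0.0, 1.649]
force: [0.2, -0.8, -0.5]
grip_width: 0.0003
```

The gripper closed to nothing, so I look.

Run:
```python
from h import *
o=ctrl.get_obs()
p=cams.camera('wrist');save(p,'w2.png'); p=cams.camera('scene');save(p,'s2.png');C=cloud(p)
```

```text
(no output)
```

View pics/w2.png

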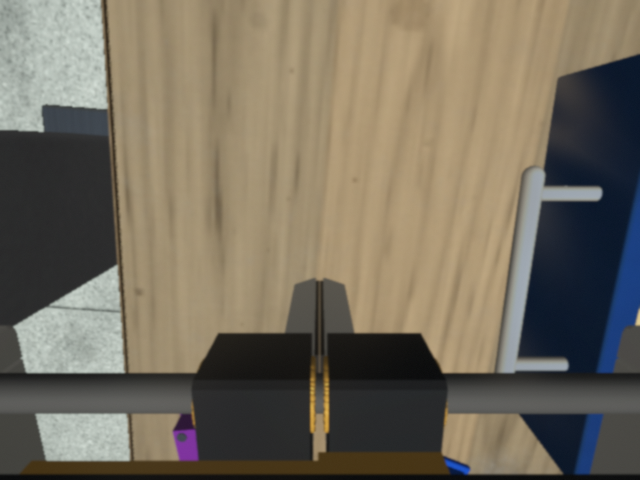

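View pics/s2.png

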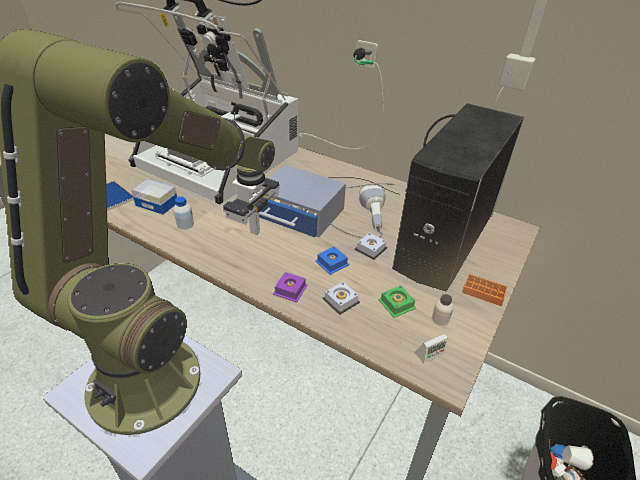

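Run:
```python
from h import *
o=ctrl.get_obs()
p=cams.camera('wrist');print(np.round(p['hand_eye'],3),p['fx'],p['cx'],p['cy'])
for u,v in((533,178),(509,368),(520,280),(320,300)): print(atz(p,u,v,.067,o), atd(p,u,v,o))
t=cams.camera('top');save(t,'t2.png');i=t['image'][190:320,200:330];cv2.imwrite('pics/t2c.png',cv2.resize(i,None,fx=4.5,fy=4.5)[...,::-1])
# predicted TCP pixel
A,c=cam2world(p,o);q=A.T@(o['ee_pos']-c);print(q,p['fx']*q[0]/q[2]+p['cx'],p['fy']*q[1]/q[2]+p['cy'])
A,c=cam2world(t);
for z in(.0,0.019,.1):
  q=A.T@(o['ee_pos']+[0,0,z]-c);print(t['fx']*q[0]/q[2]+t['cx'],t['fy']*q[1]/q[2]+t['cy'])
```

```text
[[-0.    -0.966 -0.257  0.074]
 [ 1.     0.    -0.001 -0.   ]
 [ 0.001 -0.257  0.966 -0.216]
 [ 0.     0.     0.     1.   ]] 374.0891830338836 319.07580963646166 244.32710976785498
[0.59202511 0.12870031 0.067     ] [0.59072589 0.1287924  0.0692811 ]
[0.60297517 0.01651058 0.067     ] [0.60040312 0.01900947 0.0711161 ]
[0.59746132 0.07233389 0.067     ] [0.59523605 0.07354566 0.07072728]
[0.48641126 0.05148384 0.067     ] [0.48496388 0.06876653 0.10715189]
[0.00047904 0.01589264 0.22810248] 319.86144076027506 270.39112459968186
269.212025383229 281.9696767076383
268.55639694883894 281.369144835222
265.57526691897976 278.63853782545584
```

View pics/t2c.png

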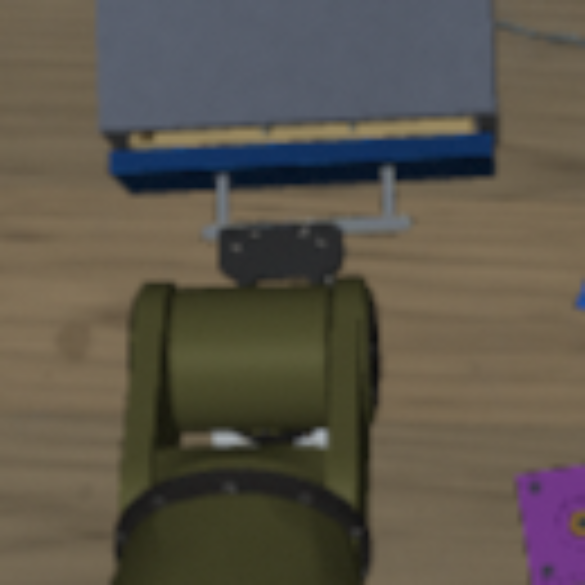

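Run:
```python
from h import *
o=ctrl.get_obs()
p=cams.camera('wrist')
for v in range(274,336,6): print(v,[np.round(atd(p,u,v,o),3) for u in(302,310,332)])
print(o['qpos'],o['ee_pos'])
```

```text
274 [array([ 0.476,  0.042, -0.001]), array([ 0.482,  0.043, -0.001]), array([ 0.498,  0.044, -0.   ])]
280 [array([ 0.476,  0.037, -0.001]), array([0.482, 0.071, 0.088]), array([0.493, 0.073, 0.09 ])]
286 [array([0.478, 0.071, 0.097]), array([0.482, 0.072, 0.098]), array([0.493, 0.072, 0.097])]
292 [array([0.479, 0.071, 0.105]), array([0.482, 0.072, 0.105]), array([0.492, 0.072, 0.105])]
298 [array([0.479, 0.071, 0.111]), array([0.482, 0.071, 0.112]), array([0.492, 0.072, 0.112])]
304 [array([0.479, 0.071, 0.118]), array([0.483, 0.072, 0.118]), array([0.492, 0.072, 0.119])]
310 [array([0.481, 0.137, 0.265]), array([0.483, 0.072, 0.125]), array([0.492, 0.073, 0.125])]
316 [array([0.48 , 0.071, 0.13 ]), array([0.483, 0.071, 0.129]), array([0.491, 0.073, 0.131])]
322 [array([0.48 , 0.071, 0.135]), array([0.483, 0.071, 0.135]), array([0.491, 0.072, 0.135])]
328 [array([0.48 , 0.071, 0.14 ]), array([0.483, 0.072, 0.14 ]), array([0.491, 0.072, 0.139])]
334 [array([0.481, 0.096, 0.189]), array([0.482, 0.096, 0.189]), array([0.487, 0.096, 0.189])]
[ 5.40546473e-02  3.09161434e-01  1.80931809e+00  7.79870992e-05
  1.02118392e+00 -2.41031756e-02] [0.48771618 0.06306312 0.04871812]
```

Run:
```python
from h import *
o=ctrl.get_obs()
p=cams.camera('scene');C=cloud(p)
m=(abs(C[...,0]-.487)<.03)&(abs(C[...,1]-.063)<.025)&(C[...,2]>.02)&(C[...,2]<.14)
P=C[m];vs,us=np.where(m)
for z in np.arange(.02,.14,.01):
    s=(P[:,2]>=z)&(P[:,2]<z+.01); 
    if s.any(): print(round(z,2),s.sum(),P[s].mean(0).round(3),us[s].mean().round(),vs[s].mean().round())
A,c=cam2world(p);R_=A.T
for z in(0,.019,.04,.06,.1):
  q=A.T@(o['ee_pos']+[0,0,z]-c);print('tcp+',z,p['fx']*q[0]/q[2]+p['cx'],p['fy']*q[1]/q[2]+p['cy'])
i=p['image'][180:260,210:320];cv2.imwrite('pics/s3c.png',cv2.resize(i,None,fx=7,fy=7,interpolation=cv2.INTER_CUBIC)[...,::-1])
```

```text
0.08 3 [0.49  0.057 0.088] 258.0 232.0
0.09 13 [0.482 0.058 0.097] 256.0 231.0
0.1 28 [0.481 0.058 0.105] 256.0 229.0
0.11 30 [0.48  0.06  0.115] 255.0 227.0
0.12 29 [0.48  0.059 0.125] 255.0 224.0
0.13 31 [0.48  0.059 0.135] 255.0 221.0
tcp+ 0 257.11465697048254 242.45264658682515
tcp+ 0.019 256.7445656173989 237.50549315763763
tcp+ 0.04 256.32770639236304 231.93317560025193
tcp+ 0.06 255.9228521877511 226.52133376720482
tcp+ 0.1 255.08926749450612 215.37848663137024
```

View pics/s3c.png

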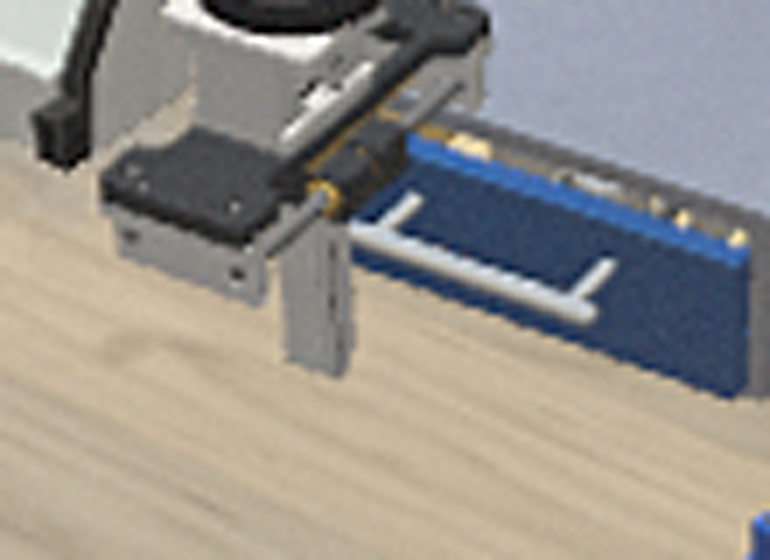

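Both cameras show the real fingertips about 37 mm above the reported TCP (tip z≈0.086 where 0.049 is reported), so the fingers passed over the bar. I measure this offset and the body clearance before correcting for it.

Run:
```python
from h import *
o=ctrl.get_obs(); print(o['ee_pos'])
p=cams.camera('scene');C=cloud(p)
m=(abs(C[...,0]-.487)<.13)&(abs(C[...,1]-.063)<.06)&(C[...,2]>.075)&(C[...,2]<.25)&(C[...,0]<.58)
P=C[m]
for z in np.arange(.08,.25,.01):
    s=(P[:,2]>=z)&(P[:,2]<z+.01)
    if s.any(): print(round(z,2),s.sum(),P[s].min(0).round(3),P[s].max(0).round(3))
w=cams.camera('wrist')
I=w['image'].astype(int).sum(2)
print(I[268:292,308],I[268:292,332])
for v in(277,278,279,280,281):
    c,d=ray(w,309,v,o); print(v,[ (c+d*(yy-c[1])/d[1])[2].round(4) for yy in(.071,)], (c+d*w['depth'][v,309]).round(4))
```

```text
[0.48784379 0.06303941 0.04812034]
0.08 2 [0.487 0.056 0.088] [0.492 0.057 0.088]
0.09 17 [0.473 0.052 0.092] [0.5   0.072 0.099]
0.1 24 [0.471 0.053 0.1  ] [0.497 0.07  0.109]
0.11 33 [0.472 0.052 0.11 ] [0.501 0.072 0.12 ]
0.12 26 [0.471 0.053 0.12 ] [0.497 0.072 0.129]
0.13 30 [0.471 0.052 0.13 ] [0.498 0.071 0.14 ]
0.14 33 [0.47  0.053 0.141] [0.499 0.074 0.15 ]
0.15 26 [0.472 0.051 0.151] [0.496 0.07  0.16 ]
0.16 15 [0.469 0.051 0.162] [0.489 0.063 0.169]
0.17 2 [0.475 0.055 0.17 ] [0.481 0.057 0.171]
0.18 56 [0.402 0.022 0.182] [0.568 0.093 0.19 ]
0.19 165 [0.401 0.024 0.19 ] [0.567 0.092 0.2  ]
0.2 189 [0.397 0.023 0.2  ] [0.565 0.09  0.21 ]
0.21 116 [0.395 0.022 0.21 ] [0.571 0.092 0.22 ]
0.22 487 [0.394 0.023 0.22 ] [0.576 0.092 0.23 ]
0.23 95 [0.4   0.037 0.23 ] [0.548 0.083 0.24 ]
0.24 68 [0.442 0.04  0.24 ] [0.5   0.079 0.25 ]
[425 428 428 425 427 426 427 426 424 422 405 361 296 256 250 247 247 249
 248 247 248 247 245 245] [432 436 431 436 436 435 434 435 435 433 429 400 338 282 254 249 248 248
 247 247 247 246 247 248]
277 [np.float64(0.0832)] [0.4815 0.041  0.0006]
278 [np.float64(0.0847)] [ 4.816e-01  3.990e-02 -2.000e-04]
279 [np.float64(0.0862)] [ 0.4817  0.0389 -0.0008]
280 [np.float64(0.0876)] [0.4817 0.0711 0.0878]
281 [np.float64(0.089)] [0.4817 0.0716 0.0906]
```

The whole gripper sits about 38 mm higher than the reported TCP along the tool axis. x and y agree. From here on I use true tip = reported z + 0.038.

Request:
servo_tool --pt "0.01 0.0005 0.02 0 0 0 -0.4" --pt "0.04 0.003 0.04 0 0 0 -0.4" --pt "0.075 0.005 0.04 0 0 0 -0.4" --pt "0.105 0.007 0.04 0 0 0 -0.4" --pt "0.1095 0.0075 0.03 0 0 0 -0.4" --pt "0.1095 0.0075 0.0 0 0 0 -0.4" --pt "0.1095 0.0075 -0.02 0 0 0 -0.4" --pt "0.1095 0.0075 -0.038 0 0 0 -0.4"

```text
time_s: 5.08
ee_pos: [0.5962, 0.0705, 0.0072]
eef_rot: [-3.139, -0.0, 1.649]
force: [-0.4, -0.3, 0.7]
grip_width: 0.0283
```

Request:
servo_tool --pt "0 0 0 0 0 0 -0.5" --pt "0 0 0 0 0 0 -1" --pt "0 0 0 0 0 0 -1" --pt "0 0 0 0 0 0 -1" --pt "0 0 0 0 0 0 -1" --pt "0 0 0 0 0 0 -1" --pt "-0.005 -0.0004 0 0 0 0 -1" --pt "-0.015 -0.0012 0 0 0 0 -1"

```text
time_s: 5.75
ee_pos: [0.5822, 0.0694, 0.0083]
eef_rot: [3.141, -0.0, 1.649]
force: [1.6, 1.5, 8.2]
grip_width: 0.0105
```

Request:
servo_tool --pt "-0.015 -0.0012 0.001 0 0 0 -1" --pt "-0.03 -0.0024 0.001 0 0 0 -1" --pt "-0.045 -0.0036 0.001 0 0 0 -1" --pt "-0.06 -0.0048 0.001 0 0 0 -1" --pt "-0.075 -0.006 0.001 0 0 0 -1" --pt "-0.085 -0.0067 0.001 0 0 0 -1" --pt "-0.095 -0.0075 0.001 0 0 0 -1" --pt "-0.1 -0.008 0.001 0 0 0 -1"

```text
time_s: 6.42
ee_pos: [0.48, 0.0616, 0.0085]
eef_rot: [-3.14, -0.001, 1.649]
force: [1.1, 4.5, -16.0]
grip_width: 0.0105
```

Request:
servo_tool --pt "-0.003 -0.0002 0 0 0 0 -1" --pt "-0.006 -0.0005 0 0 0 0 -1" --pt "-0.009 -0.0007 0 0 0 0 -1" --pt "-0.012 -0.001 0 0 0 0 -1" --pt "-0.015 -0.0012 0 0 0 0 -1" --pt "-0.018 -0.0014 0 0 0 0 -1" --pt "-0.02 -0.0016 0 0 0 0 -1" --pt "-0.022 -0.0017 0 0 0 0 -1"

```text
time_s: 7.08
ee_pos: [0.4641, 0.0599, 0.0097]
eef_rot: [3.129, -0.0, 1.649]
force: [40.7, 1.9, -31.3]
grip_width: 0.0308
```

Request:
servo_tool --pt "0.003 0 0 0 0 0 -0.3" --pt "0.004 0 0 0 0 0 -0.3" --pt "0.004 0 0 0 0 0 -0.3" --pt "0.004 0 0.03 0 0 0 -0.3" --pt "0.004 0 0.06 0 0 0 -0.3" --pt "0.004 0 0.09 0 0 0 -0.3" --pt "0.004 0 0.12 0 0 0 -0.3" --pt "0.004 0 0.15 0 0 0 -0.3"

```text
time_s: 7.75
ee_pos: [0.4676, 0.0599, 0.1614]
eef_rot: [3.13, -0.0, 1.649]
force: [0.2, 0.6, 0.8]
grip_width: 0.0329
```

Run:
```python
from h import *
o=ctrl.get_obs();print(o['ee_pos'],o['force'],o['grip_width'])
p=cams.camera('wrist');save(p,'w4.png');t=cams.camera('top');i=t['image'][190:320,200:400];cv2.imwrite('pics/t4c.png',cv2.resize(i,None,fx=4,fy=4,interpolation=cv2.INTER_CUBIC)[...,::-1])
p=cams.camera('scene');i=p['image'][180:270,210:360];cv2.imwrite('pics/s4c.png',cv2.resize(i,None,fx=5,fy=5,interpolation=cv2.INTER_CUBIC)[...,::-1])
```

```text
[0.4675556  0.05988251 0.16143409] [0.17436604 0.62127603 0.83598628] 0.03287765474848429
```

View pics/w4.png

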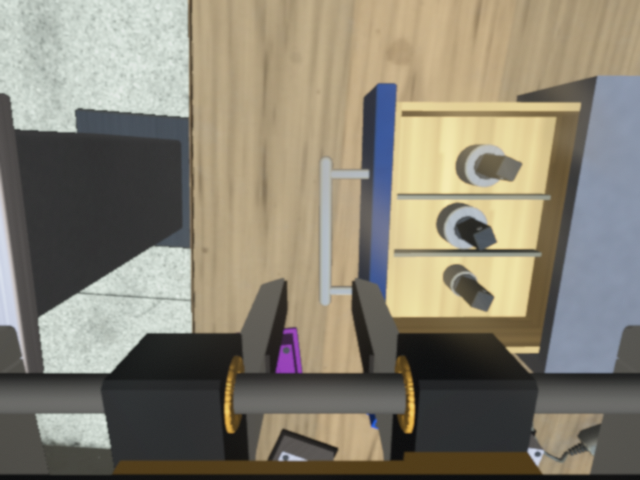

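View pics/s4c.png

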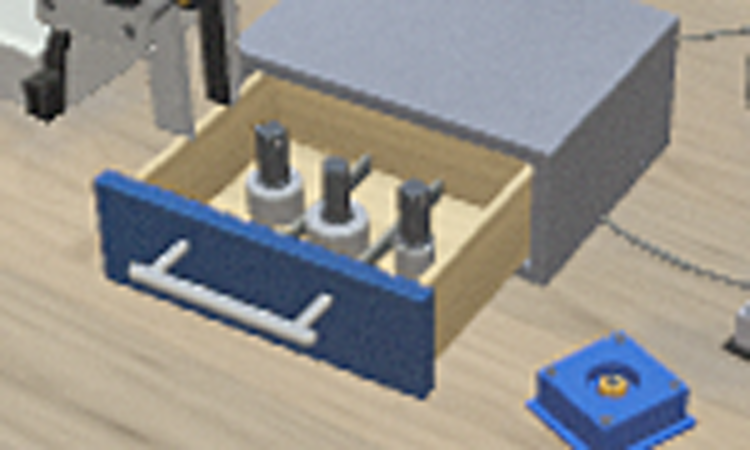

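View pics/t4c.png

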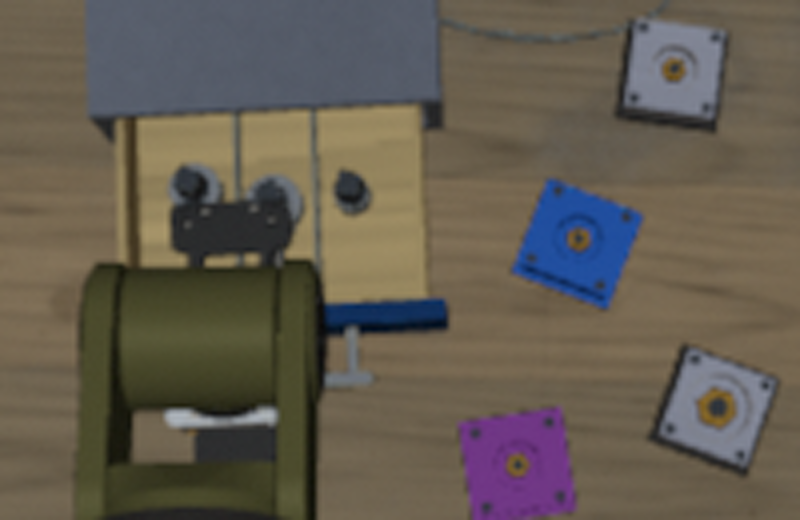

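The wrist picture shows the drawer open, with sockets at about (490,165), (465,228) and (470,290). The right-hand one is small; the other two are 37 and 40 mm in some order. I move above them to measure.

Request:
servo_tool --pt "0.03 0 0.01 0 0 0 0" --pt "0.06 0 0.02 0 0 0 0" --pt "0.09 0 0.02 0 0 0 0" --pt "0.115 -0.005 0.02 0 0 0 0" --pt "0.12 -0.01 0.02 0 0 0 0" --pt "0.12 -0.01 0.02 0 0 0 0" --pt "0.12 -0.01 0.02 0 0 0 0" --pt "0.12 -0.01 0.02 0 0 0 0"

```text
time_s: 8.57
ee_pos: [0.5878, 0.0501, 0.1814]
eef_rot: [3.127, -0.0, 1.649]
force: [-0.5, -1.0, 0.2]
grip_width: 0.0472
```

Run:
```python
from h import *
o=ctrl.get_obs();print(o['ee_pos'],o['eef_rot'])
p=cams.camera('wrist');save(p,'w5.png');np.savez('/tmp/w5.npz',**p,o=o)
for r in cams.place_of(p,'socket_a_grip'):
    u,v=r['at'][0]*640,r['at'][1]*480; print('sock',r['p'],u,v,atz(p,u,v,.072,o),atd(p,u,v,o))
for r in cams.place_of(p,'parts_cabinet_drawer0_handle'):
    u,v=r['at'][0]*640,r['at'][1]*480; print('handle',r['p'],u,v,atz(p,u,v,.067,o))
i=p['image'][60:330,180:540];cv2.imwrite('pics/w5c.png',cv2.resize(i,None,fx=2.2,fy=2.2,interpolation=cv2.INTER_CUBIC)[...,::-1])
```

```text
[0.58780702 0.05010327 0.18138526] [ 3.12658546e+00 -5.90807390e-05  1.64858316e+00]
sock 0.96 337.216 209.424 [0.6033003  0.07042761 0.072     ] [0.60216861 0.07285553 0.08687212]
handle 0.89 188.99200000000002 208.896 [0.47228682 0.0601782  0.067     ]
handle 0.35 462.592 199.584 [0.71443372 0.0868459  0.067     ]
```

View pics/w5.png

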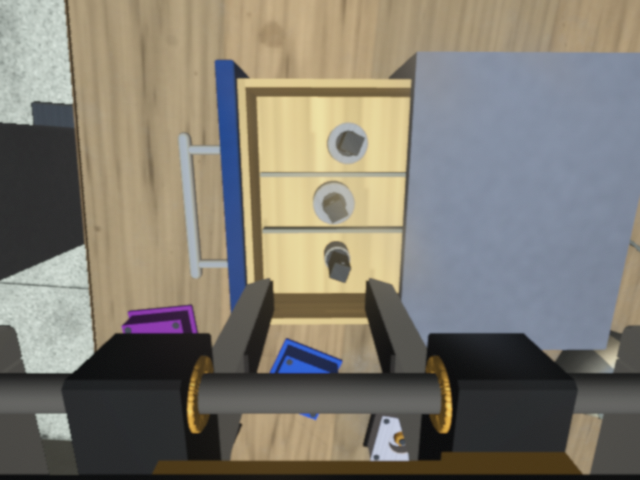

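View pics/w5c.png

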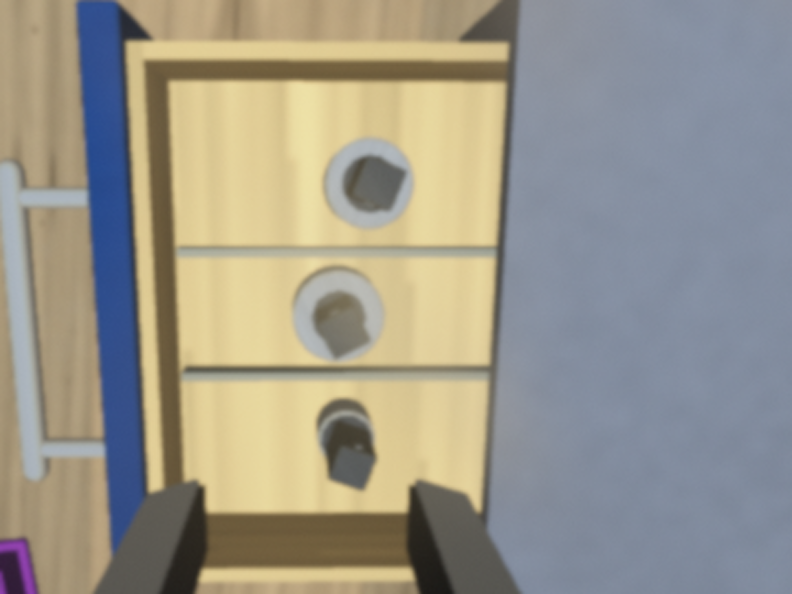

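I verify the drawer is really at its stop with a second gentle pull under a firmer grip.

Request:
servo_tool --pt "-0.03 0.003 0 0 0.005 0 -0.4" --pt "-0.065 0.006 0 -0.001 0.01 0 -0.4" --pt "-0.1 0.009 0 -0.001 0.015 0 -0.4" --pt "-0.1155 0.01 -0.03 -0.001 0.015 0 -0.4" --pt "-0.1155 0.01 -0.07 -0.001 0.015 0 -0.4" --pt "-0.1155 0.01 -0.11 -0.001 0.015 0 -0.4" --pt "-0.1155 0.01 -0.15 -0.001 0.015 0 -0.4" --pt "-0.1155 0.01 -0.171 -0.001 0.015 0 -0.4"

```text
time_s: 9.38
ee_pos: [0.4704, 0.0603, 0.0077]
eef_rot: [-3.139, -0.0, 1.649]
force: [0.3, -0.6, -0.4]
grip_width: 0.0282
```

Request:
servo_tool --pt "0 0 0 0 0 0 -1" --pt "0 0 0 0 0 0 -1" --pt "0 0 0 0 0 0 -1" --pt "0 0 0 0 0 0 -1" --pt "0 0 0 0 0 0 -1" --pt "-0.001 0 0 0 0 0 -1" --pt "-0.002 0 0 0 0 0 -1" --pt "-0.003 0 0 0 0 0 -1" --newtons 50

```text
time_s: 10.05
ee_pos: [0.4744, 0.0605, 0.01]
eef_rot: [3.127, 0.0, 1.649]
force: [52.7, 3.5, -50.3]
grip_width: 0.0095
```

The drawer is firmly at its stop: it holds at x≈0.4745 under a 50 N pull. I release and rise.

Request:
servo_tool --pt "0.002 0 0 0 0 0 -0.4" --pt "0.001 0 0 0 0 0 -0.4" --pt "0 0 0 0 0 0 -0.4" --pt "0 0 0.02 0 0.005 0 -0.2" --pt "0 0 0.06 0 0.01 0 0" --pt "0 0 0.1 -0.001 0.014 0 0" --pt "0 0 0.14 -0.001 0.014 0 0" --pt "0.02 0 0.17 -0.001 0.014 0 0" --newtons 30

```text
time_s: 10.72
ee_pos: [0.4929, 0.0607, 0.1849]
eef_rot: [3.138, 0.0, 1.649]
force: [0.8, -0.0, -0.0]
grip_width: 0.0469
```

Request:
servo_tool --pt "0.03 0 0.01 0 0 0 0" --pt "0.06 0 0.03 0 0 0 0" --pt "0.09 0 0.05 0 0 0 0" --pt "0.1 0 0.06 0 0 0 0" --pt "0.105 0 0.06 0 0 0 0" --pt "0.105 0 0.06 0 0 0 0" --pt "0.105 0 0.06 0 0 0 0" --pt "0.105 0 0.06 0 0 0 0"

```text
time_s: 11.38
ee_pos: [0.5968, 0.0608, 0.2444]
eef_rot: [3.139, 0.0, 1.649]
force: [-0.5, -0.5, -0.4]
grip_width: 0.0467
```

Run:
```python
from h import *
o=ctrl.get_obs();print(o['ee_pos'],o['eef_rot'])
p=cams.camera('wrist');np.savez('/tmp/w6.npz',**p,o=o)
C=cloud(p,o)
for r in cams.place_of(p,'parts_cabinet_drawer0_handle')[:1]:
    u,v=r['at'][0]*640,r['at'][1]*480; print('handle',r['p'],u,v,atz(p,u,v,.067,o))
z=C[...,2]; x,y=C[...,0],C[...,1]
roi=(x>.53)&(x<.66)&(y>-.03)&(y<.17)
for lo,hi in((.040,.056),(.080,.096)):
    m=(roi&(z>lo)&(z<hi)).astype(np.uint8)
    n,l,s,c=cv2.connectedComponentsWithStats(m)
    for k in range(1,n):
        if s[k,4]>30:
            P=C[l==k]; print(lo,s[k],P.mean(0).round(4),P.min(0).round(3),P.max(0).round(3),np.median(P[:,2]),cv2.minAreaRect(P[:,:2].astype(np.float32)))
i=p['image'][60:330,180:540];cv2.imwrite('pics/w6c.png',cv2.resize(i,None,fx=2.2,fy=2.2,interpolation=cv2.INTER_CUBIC)[...,::-1])
```

```text
[0.59682044 0.06076114 0.24439432] [3.13908710e+00 1.16392398e-04 1.64946005e+00]
handle 0.64 204.67199999999997 209.61599999999999 [0.47489366 0.05862743 0.067     ]
0.04 [264 111  76   1  76] [0.5699 0.167  0.0486] [0.531 0.164 0.046] [0.609 0.17  0.051] 0.048538241499967355 ((0.569857656955719, 0.16696956753730774), (0.07819586992263794, 0.00027108663925901055), 4.326406002044678)
0.04 [322 136  34  35 649] [0.6116 0.1281 0.0473] [0.594 0.109 0.044] [0.631 0.146 0.056] 0.047123744248412036 ((0.6124652028083801, 0.12740808725357056), (0.03567567840218544, 0.03566966950893402), 4.5993547439575195)
0.04 [260 174   6 105 222] [0.5344 0.0408 0.0484] [ 0.53  -0.022  0.04 ] [0.539 0.099 0.056] 0.04842101122343859 ((0.534637987613678, 0.03857867419719696), (0.0006573338177986443, 0.12078393250703812), 4.357061862945557)
0.04 [310 186  35  36 695] [0.6042 0.0744 0.0473] [0.585 0.052 0.041] [0.624 0.092 0.056] 0.047163872165570775 ((0.6046468019485474, 0.07195015996694565), (0.037949349731206894, 0.03935961797833443), 5.007376670837402)
0.04 [319 240  23  18 187] [0.6114 0.0238 0.0481] [0.6
[... 1014 characters left out ...]
2777382135391), 3.480098247528076)
0.08 [318 200  20  20 257] [0.6045 0.0722 0.0867] [0.594 0.062 0.08 ] [0.614 0.082 0.089] 0.08682219072237668 ((0.6047025322914124, 0.07178390026092529), (0.015424491837620735, 0.01641865447163582), 31.261564254760742)
0.08 [323 252  18  19 244] [0.6129 0.0184 0.0867] [0.604 0.009 0.08 ] [0.622 0.027 0.089] 0.08707655913799187 ((0.6131911873817444, 0.01766207255423069), (0.01649289019405842, 0.01632004976272583), 76.70938873291016)
0.08 [315 300  51   5 155] [ 0.6317 -0.028   0.0819] [ 0.599 -0.03   0.08 ] [ 0.654 -0.025  0.084] 0.08199288109597425 ((0.6266623735427856, -0.028967678546905518), (0.054746709764003754, 0.004861998371779919), 4.279648303985596)
```

View pics/w6c.png

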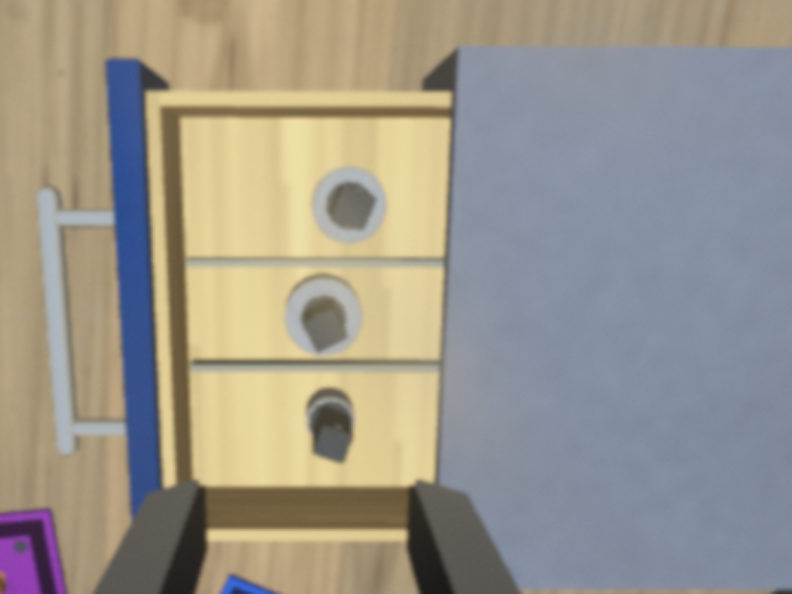

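The left nose measures about 36 mm and the middle about 39 mm, so the middle socket is the 40 mm one. It is at (0.6047, 0.0718) with its adapter faces at about 31°. I go to grasp it.

Request:
servo_tool --pt "0.004 0.005 -0.01 0 0 0.1 -0.1" --pt "0.008 0.011 -0.03 0 0 0.2 -0.2" --pt "0.008 0.011 -0.05 0 0 0.3 -0.2" --pt "0.008 0.011 -0.07 0 0 0.4 -0.2" --pt "0.008 0.011 -0.09 0 0 0.468 -0.2" --pt "0.008 0.011 -0.1 0 0 0.468 -0.2" --pt "0.008 0.011 -0.1 0 0 0.468 -0.2" --pt "0.008 0.011 -0.1 0 0 0.468 -0.2"

```text
time_s: 12.15
ee_pos: [0.6051, 0.0718, 0.1453]
eef_rot: [3.138, 0.0, 2.115]
force: [-0.4, -0.0, 0.7]
grip_width: 0.0375
```

Run:
```python
from h import *
o=ctrl.get_obs();print(o['ee_pos'],o['eef_rot'])
p=cams.camera('wrist');save(p,'w7.png')
C=cloud(p,o);z=C[...,2]; x,y=C[...,0],C[...,1]
m=((abs(x-.6047)<.016)&(abs(y-.0718)<.016)&(z>.083)&(z<.092))
P=C[m];print(m.sum(),P.mean(0),cv2.minAreaRect(P[:,:2].astype(np.float32)))
```

```text
[0.60508035 0.07175557 0.14526053] [3.13838406e+00 1.07592202e-04 2.11491801e+00]
441 [0.60418255 0.07216473 0.08680816] ((0.6042076945304871, 0.07194394618272781), (0.015407964587211609, 0.0161762498319149), 31.44293212890625)
```

View pics/w7.png

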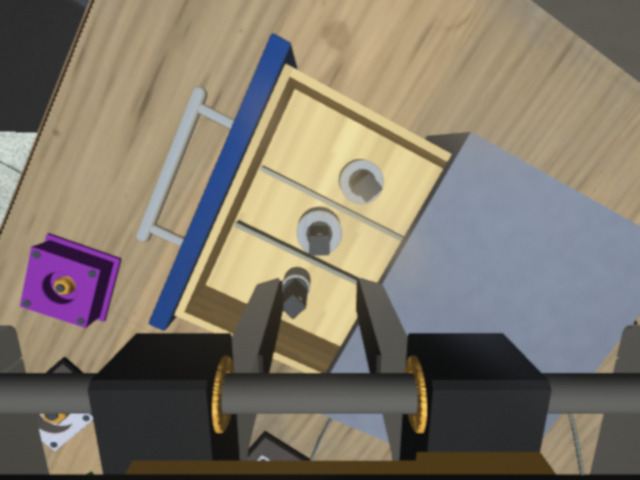

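Request:
servo_tool --pt "-0.001 0 -0.01 0 0 0 -0.42" --pt "-0.001 0 -0.03 0 0 0 -0.42" --pt "-0.001 0 -0.05 0 0 0 -0.42" --pt "-0.001 0 -0.075 0 0 0 -0.42" --pt "-0.001 0 -0.1 0 0 0 -0.42" --pt "-0.001 0 -0.12 0 0 0 -0.42" --pt "-0.001 0 -0.129 0 0 0 -0.42" --pt "-0.001 0 -0.129 0 0 0 -0.6"

```text
time_s: 12.87
ee_pos: [0.6036, 0.0717, 0.0154]
eef_rot: [3.139, -0.0, 2.115]
force: [0.6, 1.3, 0.6]
grip_width: 0.0234
```

Request:
servo_tool --pt "0 0 0 0 0 0 -1" --pt "0 0 0 0 0 0 -1" --pt "0 0 0 0 0 0 -1" --pt "0 0 0 0 0 0 -1" --pt "0 0 0 0 0 0 -1" --pt "0 0 0.005 0 0 0 -1" --pt "0 0 0.01 0 0 0 -1" --pt "0 0 0.015 0 0 0 -1"

```text
time_s: 13.53
ee_pos: [0.6037, 0.0717, 0.0311]
eef_rot: [3.139, -0.0, 2.115]
force: [-0.6, -0.0, -0.9]
grip_width: 0.0161
```

Request:
servo_tool --pt "0 0 0.035 0 0 0 -1" --pt "0 0 0.07 0 0 0 -1" --pt "0 0 0.105 0 0 0 -1" --pt "-0.008 -0.02 0.13 0 0 -0.04 -1" --pt "-0.02 -0.055 0.14 0 0 -0.1 -1" --pt "-0.03 -0.09 0.14 0 0 -0.17 -1" --pt "-0.044 -0.125 0.14 0 0 -0.24 -1" --pt "-0.056 -0.16 0.14 0 0 -0.31 -1"

```text
time_s: 14.2
ee_pos: [0.5468, -0.0896, 0.1719]
eef_rot: [3.138, 0.0, 1.802]
force: [-0.2, -0.4, -1.2]
grip_width: 0.0158
```

Request:
servo_tool --pt "-0.013 -0.035 0 0 0 -0.06 -1" --pt "-0.026 -0.07 0 0 0 -0.12 -1" --pt "-0.039 -0.105 0 0 0 -0.18 -1" --pt "-0.052 -0.14 0 0 0 -0.21 -1" --pt "-0.065 -0.175 0 0 0 -0.21 -1" --pt "-0.075 -0.2 0 0 0 -0.21 -1" --pt "-0.08 -0.21 0 0 0 -0.21 -1" --pt "-0.08 -0.21 0 0 0 -0.21 -1"

```text
time_s: 14.87
ee_pos: [0.4658, -0.3014, 0.1722]
eef_rot: [3.138, 0.0, 1.589]
force: [0.1, 0.2, -1.8]
grip_width: 0.0158
```

Run:
```python
from h import *
o=ctrl.get_obs();print(o['ee_pos'],o['eef_rot'],o['grip_width'],o['force'])
p=cams.camera('wrist');save(p,'w8.png');np.savez('/tmp/w8.npz',**p,o=o)
for r in cams.place_of(p,'block_1_nut'):
    u,v=r['at'][0]*640,r['at'][1]*480; print(r['p'],u,v,atz(p,u,v,.018,o))
```

```text
[ 0.46576658 -0.30136582  0.17220615] [3.13834769e+00 3.95166674e-04 1.58884925e+00] 0.015783759515310768 [ 0.13584983  0.22035427 -1.79602138]
0.74 574.208 130.704 [ 0.70642641 -0.21019396  0.018     ]
```

View pics/w8.png

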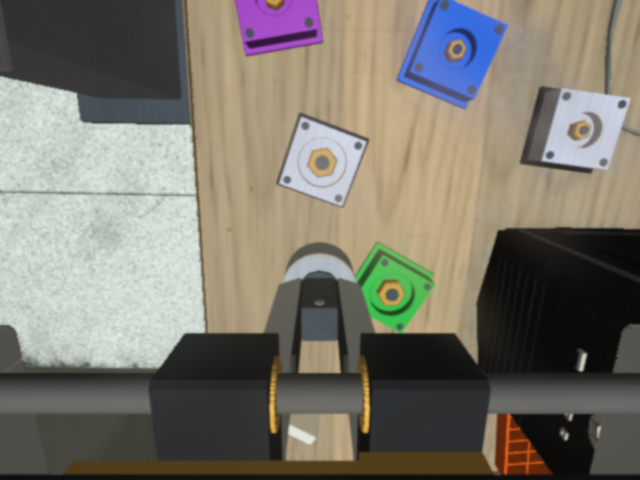

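The nut of the front block is at pixel (322,162), and the block's corners are clear. I now measure its centre and yaw.

```bash
cat > nut.py <<'E'
from h import *
w=np.load('/tmp/w8.npz',allow_pickle=True);p={k:w[k] for k in w.files if k!='o'};o=w['o'].item()
for q in('fx','fy','cx','cy'):p[q]=float(p[q])
# rectify block top plane z=.03 : 4 px/mm => 0.25mm
cx,cy=.468,-.242
def rect(z,s=.00015,n=560):
    A,c=cam2world(p,o)
    X=cx+(np.arange(n)-n/2)*s; Y=cy-(np.arange(n)-n/2)*s
    xx,yy=np.meshgrid(X,Y) # col=x, row=-y
    q=(np.stack([xx,yy,np.full_like(xx,z)],-1)-c)@A
    return cv2.remap(p['image'],(q[...,0]/q[...,2]*p['fx']+p['cx']).astype(np.float32),(q[...,1]/q[...,2]*p['fy']+p['cy']).astype(np.float32),cv2.INTER_CUBIC)
i=rect(.028);cv2.imwrite('pics/rect.png',i[...,::-1])
h=cv2.cvtColor(i,cv2.COLOR_RGB2HSV)
m=((h[...,1]>90)&(h[...,0]>8)&(h[...,0]<35)).astype(np.uint8)
yy,xx=np.indices(m.shape);m[(xx-280)**2+(yy-280)**2>150**2]=0
m=cv2.morphologyEx(m,cv2.MORPH_OPEN,np.ones((5,5)))
n,l,s,c=cv2.connectedComponentsWithStats(m);k=1+np.argmax(s[1:,4]);m=(l==k).astype(np.uint8)
cs,_=cv2.findContours(m,cv2.RETR_EXTERNAL,cv2.CHAIN_APPROX_NONE);ct=max(cs,key=cv2.contourArea);hull=cv2.convexHull(ct)
M=cv2.moments(hull);ux,uy=M['m10']/M['m00'],M['m01']/M['m00']
print('nut c',cx+(ux-280)*.00015,cy-(uy-280)*.00015,'area mm2',cv2.contourArea(hull)*.0225,'26af=585, 16af=222')
# widths
H=hull[:,0,:]*[1,-1]*.15
for a in range(0,180,5):
    d=H@[np.cos(np.radians(a)),np.sin(np.radians(a))]; print(a,round(d.max()-d.min(),1),end='; ')
ph=np.angle(sum(np.exp(6j*np.arctan2(-(q[1]-uy),q[0]-ux))*np.hypot(q[0]-ux,q[1]-uy)**6 for q in ct[:,0,:].astype(float)))
print('\ncorner angle mod60',np.degrees(ph)/6,' flat normal mod 60',np.degrees(ph)/6+30)
i=rect(.030);b=((i.min(2)>150)).astype(np.uint8);b=cv2.morphologyEx(b,cv2.MORPH_CLOSE,np.ones((9,9)))
n,l,s,c=cv2.connectedComponentsWithStats(b);k=1+np.argmax(s[1:,4]);r=cv2.minAreaRect(np.argwhere(l==k)[:,::-1].astype(np.float32))
print('block',cx+(r[0][0]-280)*.00015,cy-(r[0][1]-280)*.00015,np.array(r[1])*.15,'yaw',-r[2])
E
python3 nut.py
```

```text
nut c 0.4671796900117565 -0.24318190575589624 area mm2 468.88874999999996 26af=585, 16af=222
0 25.4; 5 25.8; 10 26.0; 15 26.1; 20 25.9; 25 25.6; 30 25.0; 35 24.4; 40 23.6; 45 24.0; 50 24.7; 55 25.3; 60 25.8; 65 26.1; 70 26.3; 75 26.2; 80 26.0; 85 25.5; 90 24.9; 95 24.4; 100 23.6; 105 23.8; 110 24.6; 115 25.1; 120 25.6; 125 25.9; 130 26.0; 135 26.0; 140 25.8; 145 25.4; 150 24.8; 155 24.1; 160 23.4; 165 23.7; 170 24.4; 175 25.0; 
corner angle mod60 11.128845795954938  flat normal mod 60 41.12884579595494
block 0.46720198059082035 -0.24371795501708984 [64.71803284 64.86238403] yaw -19.05770492553711
```

View pics/rect.png

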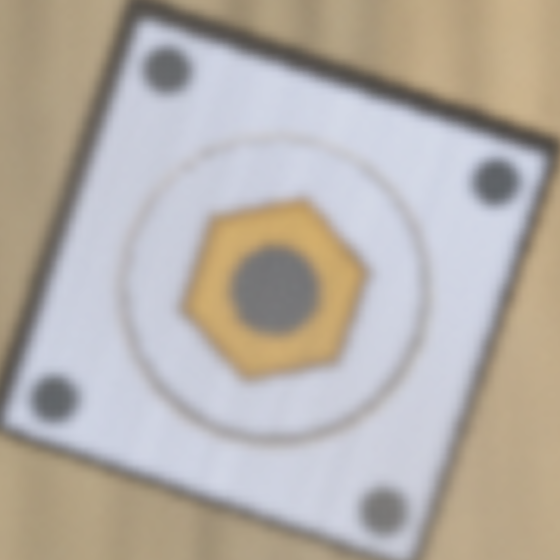

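The recess measures 46 mm and the nut is the 26 mm one, centred at (0.4672, −0.2434) with flat normals at 41° mod 60. The socket's hex may be along the jaws or 90° off. I try jaw = 11° first and can turn it 30° on the nut.

Request:
servo_tool --pt "0.0005 0.02 -0.02 0 0 0.06 -1" --pt "0.001 0.04 -0.04 0 0 0.12 -1" --pt "0.0014 0.058 -0.06 0 0 0.174 -1" --pt "0.0014 0.058 -0.085 0 0 0.174 -1" --pt "0.0014 0.058 -0.11 0 0 0.174 -1" --pt "0.0014 0.058 -0.13 0 0 0.174 -1" --pt "0.0014 0.058 -0.138 0 0 0.174 -1" --pt "0.0014 0.058 -0.138 0 0 0.174 -1" --newtons 45

```text
time_s: 15.63
ee_pos: [0.468, -0.2396, 0.0329]
eef_rot: [3.14, -0.002, 1.767]
force: [0.7, 0.3, -1.6]
grip_width: 0.0159
```

Run:
```python
from h import *
o=ctrl.get_obs();print(o['ee_pos'],o['eef_rot'],o['grip_width'],o['force'])
p=cams.camera('wrist');save(p,'w9.png');p=cams.camera('scene')
i=p['image'][230:330,270:410];cv2.imwrite('pics/s9.png',cv2.resize(i,None,fx=5,fy=5,interpolation=cv2.INTER_CUBIC)[...,::-1])
```

```text
[ 0.46802716 -0.23956287  0.03285362] [ 3.14017222e+00 -1.99775279e-03  1.76677775e+00] 0.01585086224839289 [ 0.73374879  0.3433437  -1.55821181]
```

View pics/s9.png

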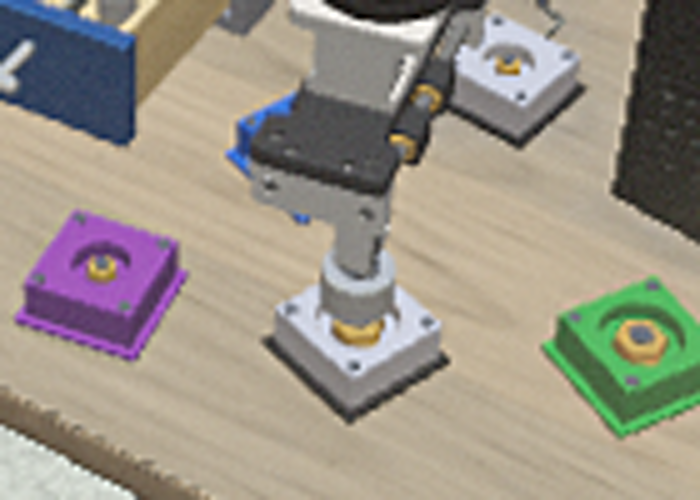

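View pics/w9.png

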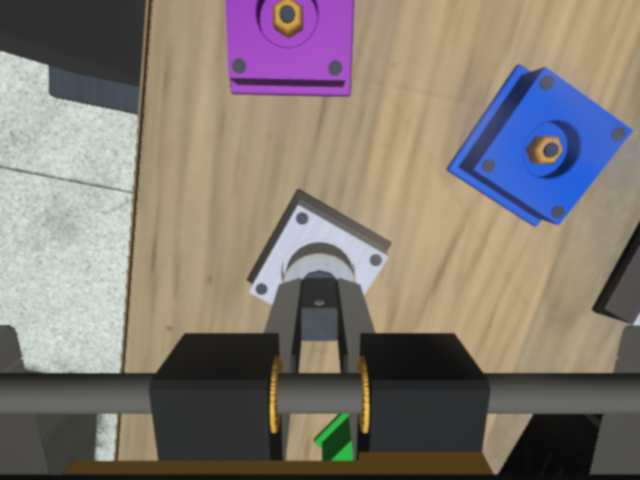

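Request:
servo_tool --pt "-0.0008 -0.0038 0 0 0.001 0 -1" --pt "-0.0008 -0.0038 0 0 0.001 0 -1" --pt "-0.0008 -0.0038 -0.003 0 0.001 0 -1" --pt "-0.0008 -0.0038 -0.006 0 0.001 0 -1" --pt "-0.0008 -0.0038 -0.009 0 0.001 0 -1" --pt "-0.0008 -0.0038 -0.011 0 0.001 0 -1" --pt "-0.0008 -0.0038 -0.012 0 0.001 0 -1" --pt "-0.0008 -0.0038 -0.013 0 0.001 0 -1"

```text
time_s: 16.4
ee_pos: [0.4682, -0.2445, 0.022]
eef_rot: [3.139, 0.0, 1.766]
force: [1.4, -0.9, -1.8]
grip_width: 0.0158
```

Request:
servo_tool --pt "-0.001 0.001 0 0 0 0 -1" --pt "-0.001 0.001 0 0 0 0 -1" --pt "-0.001 0.001 -0.001 0 0 0 -1" --pt "-0.001 0.001 -0.002 0 0 0 -1" --pt "-0.001 0.001 -0.003 0 0 0 -1" --pt "-0.001 0.001 -0.004 0 0 0 -1" --pt "-0.001 0.001 -0.004 0 0 0 -1" --pt "-0.001 0.001 -0.004 0 0 0 -1"

```text
time_s: 17.07
ee_pos: [0.4677, -0.2435, 0.0183]
eef_rot: [3.138, 0.001, 1.766]
force: [1.3, 1.7, 3.5]
grip_width: 0.0159
```

Request:
servo_tool --pt "0 0 -0.001 0 0 0 -1" --pt "0 0 -0.002 0 0 0 -1" --pt "0 0 -0.003 0 0 0 -1" --pt "0 0 -0.003 0 0 0 -1" --pt "0 0 -0.003 0 0 0 -1" --pt "0 0 -0.003 0 0 0 -1" --pt "0 0 -0.003 0 0 0 -1" --pt "0 0 -0.003 0 0 0 -1"

```text
time_s: 17.73
ee_pos: [0.4679, -0.2434, 0.0161]
eef_rot: [3.137, 0.001, 1.766]
force: [-1.9, 5.1, 11.9]
grip_width: 0.0159
```

It contacts about 5 mm above the seat, which suggests the hex is 30° off. I lift slightly, turn −30° and press again.

Request:
servo_tool --pt "0 0 0.004 0 0 0 -1" --pt "0 0 0.004 0 0 -0.1 -1" --pt "0 0 0.004 0 0 -0.2 -1" --pt "0 0 0.004 0 0 -0.3 -1" --pt "0 0 0.004 0 0 -0.4 -1" --pt "-0.0005 0 0.004 0 0 -0.48 -1" --pt "-0.0007 0 0.003 0 0 -0.522 -1" --pt "-0.0007 0 0.002 0 0 -0.522 -1"

```text
time_s: 18.4
ee_pos: [0.4669, -0.2435, 0.018]
eef_rot: [3.138, 0.001, 1.242]
force: [-1.0, -0.0, -2.1]
grip_width: 0.0162
```

Request:
servo_tool --pt "-0.0005 0 -0.001 0 0.001 0 -1" --pt "-0.0005 0 -0.002 0 0.001 0 -1" --pt "-0.0005 0 -0.003 0 0.001 0 -1" --pt "-0.0005 0 -0.004 0 0.001 0 -1" --pt "-0.0005 0 -0.005 0 0.001 0 -1" --pt "-0.0005 0 -0.005 0 0.001 0 -1" --pt "-0.0005 0 -0.005 0 0.001 0 -1" --pt "-0.0005 0 -0.005 0 0.001 0 -1"

```text
time_s: 19.07
ee_pos: [0.4665, -0.2435, 0.0129]
eef_rot: [3.138, 0.001, 1.242]
force: [4.4, 0.5, -3.8]
grip_width: 0.0156
```

It is going in. I continue down gently.

Request:
servo_tool --pt "0.0003 0 -0.001 0 0 0 -1" --pt "0.0003 0 -0.002 0 0 0 -1" --pt "0.0003 0 -0.003 0 0 0 -1" --pt "0.0003 0 -0.003 0 0 0 -1" --pt "0.0003 0 -0.003 0 0 0 -1" --pt "0.0003 0 -0.003 0 0 0 -1" --pt "0.0003 0 -0.003 0 0 0 -1" --pt "0.0003 0 -0.003 0 0 0 -1"

```text
time_s: 19.73
ee_pos: [0.4668, -0.2436, 0.0122]
eef_rot: [3.138, 0.002, 1.243]
force: [-11.2, 8.0, 30.5]
grip_width: 0.0156
```

```bash
cat > chk.py <<'E'
from h import *
import sys
o=ctrl.get_obs();print(o['ee_pos'],o['eef_rot'],o['grip_width'],o['force'],o['time_s'])
p=cams.camera('wrist');save(p,'w%s.png'%sys.argv[1]);C=cloud(p,o)
def hist(C,n):
    d=np.hypot(C[...,0]-.467,C[...,1]+.2434)
    m=(d<.022)&(C[...,2]>.033)&(C[...,2]<.1);z=C[...,2][m]
    hh,e=np.histogram(z,np.arange(.033,.1,.003));print(n,[(round(a,3),b) for a,b in zip(e,hh)])
    m=(d>.026)&(d<.031)&(C[...,2]>.022)&(C[...,2]<.036); print('block top z',np.median(C[...,2][m]),m.sum())
    m=(d>.011)&(d<.019)&(C[...,2]>.036)&(C[...,2]<.054);print('nose top z',np.percentile(C[...,2][m],[25,50,75,90]),m.sum())
hist(C,'wrist')
i=p['image'][150:350,200:440];cv2.imwrite('pics/wc%s.png'%sys.argv[1],cv2.resize(i,None,fx=3,fy=3,interpolation=cv2.INTER_CUBIC)[...,::-1])
p=cams.camera('scene');hist(cloud(p),'scene')
i=p['image'][230:330,270:410];cv2.imwrite('pics/s%s.png'%sys.argv[1],cv2.resize(i,None,fx=5,fy=5,interpolation=cv2.INTER_CUBIC)[...,::-1])
E
python3 chk.py 10
```

```text
[ 0.46682726 -0.24364558  0.01216182] [3.13815168e+00 1.66984804e-03 1.24251455e+00] 0.015622005849085891 [-11.15033389   8.00663811  30.47901397] 19.7333
wrist [(np.float64(0.033), np.int64(86)), (np.float64(0.036), np.int64(96)), (np.float64(0.039), np.int64(194)), (np.float64(0.042), np.int64(1144)), (np.float64(0.045), np.int64(171)), (np.float64(0.048), np.int64(92)), (np.float64(0.051), np.int64(114)), (np.float64(0.054), np.int64(145)), (np.float64(0.057), np.int64(183)), (np.float64(0.06), np.int64(196)), (np.float64(0.063), np.int64(204)), (np.float64(0.066), np.int64(211)), (np.float64(0.069), np.int64(232)), (np.float64(0.072), np.int64(223)), (np.float64(0.075), np.int64(259)), (np.float64(0.078), np.int64(269)), (np.float64(0.081), np.int64(1365)), (np.float64(0.084), np.int64(288)), (np.float64(0.087), np.int64(211)), (np.float64(0.09), np.int64(242)), (np.float64(0.093), np.int64(245)), (np.float64(0.096), np.int64(260))]
block top z 0.029173317471173965 1749
nose top z [0.04265312 0.04312207 0.04355025 0.04410303] 1130
scene [(np.float64(0.033), np.int64(9)), (np.float64(0.036), np.int64(9)), (np.float64(0.039), np.int64(13)), (np.float64(0.042), np.int64(37)), (np.float64(0.045), np.int64(22)), (np.float64(0.048), np.int64(3)), (np.float64(0.051), np.int64(5)), (np.float64(0.054), np.int64(7)), (np.float64(0.057), np.int64(13)), (np.float64(0.06), np.int64(8)), (np.float64(0.063), np.int64(9)), (np.float64(0.066), np.int64(11)), (np.float64(0.069), np.int64(10)), (np.float64(0.072), np.int64(9)), (np.float64(0.075), np.int64(7)), (np.float64(0.078), np.int64(8)), (np.float64(0.081), np.int64(16)), (np.float64(0.084), np.int64(16)), (np.float64(0.087), np.int64(11)), (np.float64(0.09), np.int64(13)), (np.float64(0.093), np.int64(5)), (np.float64(0.096), np.int64(12))]
block top z 0.031070461070101196 76
nose top z [0.04250653 0.04454279 0.0453143  0.04654228] 49
```

View pics/s10.png

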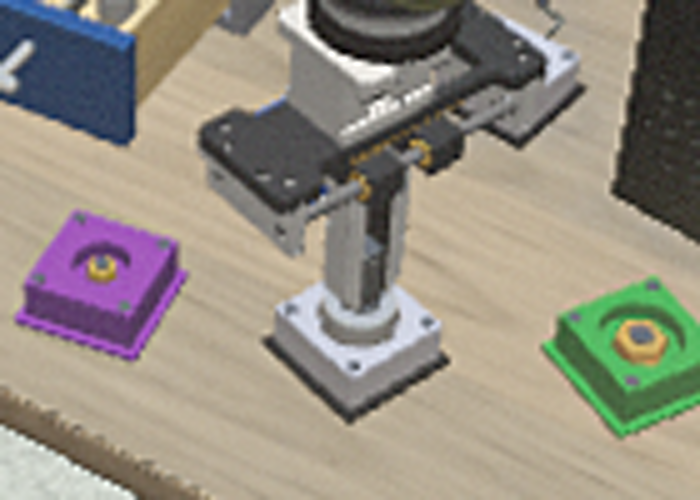

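View pics/wc10.png

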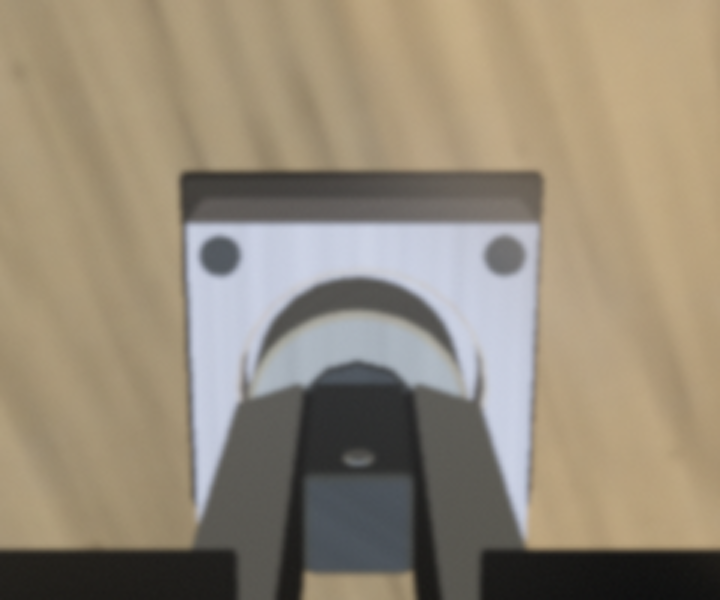

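The nose top stands 14 mm above the block top, exactly the fully seated height. I ease the side load while keeping a light downward push.

Request:
servo_tool --pt "0 0 -0.0005 0 0 0 -1" --pt "0 0 -0.0005 0 0 0 -1" --pt "0 0 -0.0007 0 0 0 -1" --pt "0 0 -0.0007 0 0 0 -1" --pt "0 0 -0.0007 0 0 0 -1" --pt "0 0 -0.0007 0 0 0 -1" --pt "0 0 -0.0007 0 0 0 -1" --pt "0 0 -0.0007 0 0 0 -1"

```text
time_s: 20.5
ee_pos: [0.467, -0.2439, 0.0122]
eef_rot: [3.138, 0.002, 1.243]
force: [-2.6, 2.3, 12.7]
grip_width: 0.0155
```

```bash
python3 chk.py 11 | grep -v "np.int"
python3 - <<'E'
from h import *
t=cams.camera('top');save(t,'t11.png')
E
```

```text
[ 0.46696648 -0.24386441  0.01224198] [3.13776048e+00 2.00508019e-03 1.24259902e+00] 0.015492687553877213 [-2.63625508  2.34025191 12.72310853] 20.5
block top z 0.029154039401722787 1743
nose top z [0.04258063 0.04309419 0.0435433  0.04414869] 1159
block top z 0.030880804402799222 72
nose top z [0.04308873 0.04488834 0.0462947  0.04823508] 46
```

View pics/t11.png

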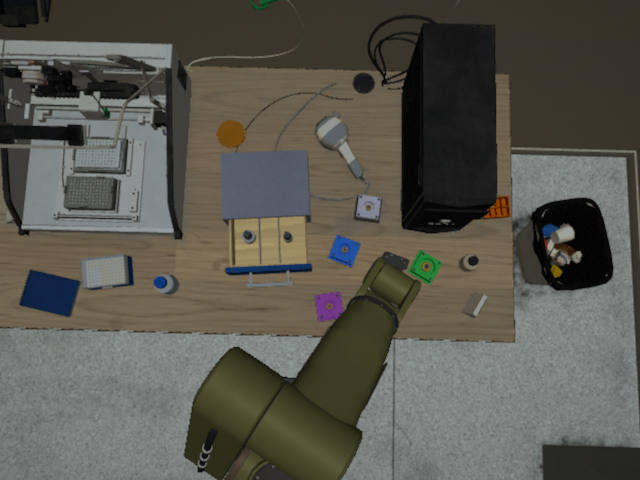

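```bash
python3 -c "
from station import hand_in
print(hand_in())"
```

```text
the job is handed in; nothing more can be done
None
```

The job is handed in: the drawer is open at its stop. The 40 mm-nose socket, which stood in the middle of the drawer, is fully down over the front block's nut and still held in the gripper.

- **First drawer pull missed:** the real fingertips sit about 38 mm above the reported tool point, so the fingers passed over the bar without touching it. I corrected for this for the rest of the job. On the next pull the 20 N grip was forced open at the stop.
- **Drawer stop:** I pulled once more with a firmer grip, and the drawer held at x ≈ 0.4745 m under about 50 N. After release the camera put the handle at 0.4749 m, so it moved back by 1 mm at most.
- **Choosing the socket:** the front block's recess measured 46 mm, so it holds the 26 mm nut. I picked the socket whose nose measured about 39 mm. The other two stayed untouched in the drawer.
- **Fitting:** on the first try the socket stopped on the nut's bevel because its hex was 30° off. After I lifted and turned it 30° it went fully down.
- **Last checks:** the nose top stands 14 mm above the block top, which is the fully seated height. The socket is upright to within about 0.004 rad, the push is 12.7 N and the jaw opening is 15.5 mm. In the last top view the bottles and timer are where they were.
- **Limits:** the clock read about 20.5 s. Wrist force was highest in the second drawer pull, about 73 N, from readings taken only at the end of each move.

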